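# Swing the bolted batten against the round stop post

### The job

On the plywood assembly jig, swing the wooden batten round its pivot bolt by pushing its free end, until its side rests against the round stop post (not the square block), and leave it there. Do not shift the loose spare batten lying beside the jig.

Things in the scene. Friction and masses are not known exactly. Their poses are not given: they have to be found in the camera images.
- batten: Wooden batten 290 x 40 x 20 mm, about 0.16 kg, flat on an 18 mm thick plywood jig board (top face 38 mm above the bench). A fixed 10 mm bolt with a 24 mm head (top 51 mm up) passes loosely through a hole near one end; it turns with light friction and stays where left. Origin: centre of the hole, underside. x: along it to the free end, 260 mm from the origin (30 mm behind it); y across; z up.
- stop: The stop: round upright steel post, 30 mm diameter, 60 mm tall, fixed on the jig board 145 to 190 mm from the bolt, on one side or the other of the batten (far or near). At the start the batten points between this post and the square block, 30 mm or more clear of both. Origin: centre of its foot, 18 mm above the bench; z up.
- block: The wrong one: square upright steel block, 40 x 40 mm, 60 mm tall, fixed on the jig board on the other side of the batten from the round post. Origin: centre of its foot, 18 mm above the bench; z up.
- spare: Loose spare batten without bolt, 220 x 40 x 20 mm, flat on the bench off the board's edge, past the bolted batten's free end. Leave it alone. Origin: centre of its underside; x along it. Other bystanders: a glue bottle and a screw tin, up to 100 mm tall, on the board's corners beside the bolt, and a bar clamp on the bench beyond the bolt.

How it is judged:
At the end, for the whole second after the job is handed in: The batten lies flat and still on the jig board, still on its bolt, with its side against the round post: the gap between its side and the post is at most 10 mm (the post's axis within 45 mm of the batten's centre line) (y of stop in the frame of batten between -0.045 and 0.045 m and x of stop in the frame of batten above 0.05 m and angle between batten's own z axis and vertical below 0.1 rad and height (world z) of batten below 0.026 m and linear speed of batten below 0.02 m/s and angular speed of batten below 0.1 rad/s); the robot touches nothing.
It fails at once if the spare batten is shifted by more than 30 mm (distance of spare from where it was at the start of the episode above 0.03 m).
It also fails if it takes over 34 s, if anything falls off the work surface, if the arm or the gripper's body presses on something with over 40 N, if the wrist force passes 120 N, or if a joint passes its speed limit or range.

### The arm

A 6-joint arm with a two-finger parallel gripper is mounted at the origin on the work surface. World frame = base frame: x ahead of the robot, y to its left, z up, the work surface at z = 0. Lengths are in m, angles in rad, forces in N, time in s.
With the tool pointing down it reaches from about 0.375 to 0.975 m from the base axis. Payload 3.8 kg.
Tool frame: the origin (TCP) lies midway between the tips of the shut fingers; the grasp point (between the pads) lies 19 mm behind it; z points along the fingers, y is the line along which they close (so a half turn about z gives the same grasp; the last joint's range is limited). The gripper opens to 85 mm and grips with 20 to 120 N. Pads are 22 mm wide; open, the fingers measure 114 mm over their backs; the gripper's body (76 mm by 85 mm) begins 54 mm behind the grasp point. The pads swing forward as they close: fully open they stand 13 mm farther back than shut.
Start: joints at [-1.15, 0.264, 1.604, -0, 1.274, -0.037], TCP at [0.298, -0.605, 0.231] pointing down, gripper open.
Joint ranges: [-2.63, 2.63], [-0.94, 2.18], [0.31, 2.57], [-1.31, 4.45], [0, 2.66], [-2.55, 2.55]. Speed limits (rad/s): [2.57, 2.57, 3.14, 3.14, 3.14, 3.14].

### API

Orientations are given as a rotation vector (axis times angle).
In Python, from workcell import bot, cams gives the robot as it stands.
- The arm moves only by the tool play_rows, never from a script. Its argument "rows" is a list of rows, each a list of 2 entries, a list of its own where there are three numbers: the shift along the tool's x, y, z scaled (see below), then the turn, a rotation vector about the tool's x, y, z scaled (see below). A call has 1 to 20 rows; each row is the pose to reach, as a shift and turn from the pose commanded when the call began, along the tool's axes at that moment; what a row does not reach only later rows make up. The controller multiplies each number of a shift by 250 mm and each number of a turn by 45 degrees. A row lasts 1/12 s, in which the tool goes at most 41.7 mm and 7.16 degrees, less where a joint would pass 70% of its speed; a pose out of reach is approached as far as the arm can. A call with a number of a shift or a turn outside -1 to 1 is refused whole. A call with a gripper value outside its range is refused whole. "claw" is the opening, from -1 (shut) to 1 (fully open), set as the call begins (left out, the last holds). The fingers move at their own pace and stop on an object; "newtons" is the grip in N (left out, the last holds). Time passes only in rows, so rows that repeat a pose let the fingers close. It gives the time, the measured TCP pose, the force, the opening and the grip force at its end, in the units of the state.
- bot.read_state(): the state, without advancing time (a new reading comes with each control period).
- cams.read_camera(name): name is "side" or "top" or "wrist"; returns a dict with "image" (420x560x3 uint8, red, green, blue), "K" (3x3 intrinsics, pixels), "T" (4x4, takes a point from camera to world coordinates); the wrist camera has in their place "mount" (4x4, takes a point from camera to tool coordinates, whose origin is the TCP and whose axes are the flange's). Camera axes: x right, y down, z forward; pixel columns grow to the right and rows downward; lengths in m; the calibration is good to about 2 mm. The wrist camera is an equidistant fisheye: a pixel r from the principal point sees the ray r / f radians off the axis. A picture is of the moment at which its call begins: read the wrist's pose just before it. There is no depth.
- bot.finish_job(): hands the job in; it is judged then, once.
The state is a dict: "time": time; "q": joint angles; "joint_vel": joint speeds; "joint_torque": joint torques, N m; "tool_pos": TCP position; "tcp_rot": TCP orientation; "wrist_force": force on the tool from outside, world axes, zero at the start; "torque": the same for the moment, N m; "width": opening from 0.0 (shut) to 1.0 (fully open); "grip_force": force on a finger pad.
Only numpy, scipy, OpenCV 4.12 (cv2) and the standard library are available. Lean on these libraries where they do the work, as an engineer would, in place of code of your own. Each camera call takes 0.05 s, during which the arm holds its last target. There are 200 camera calls.

## Working session

There is one attempt and no reset: what is moved stays moved. The work goes in short steps, Python scripts to look and compute and a tool call to move; the robot and the scene stay as the last step left them, time stands still between calls to the robot, and variables do not carry over. Pictures are saved under pics/ and viewed, at most 10 in all, crops included, and the job is handed in when it is done.

Besides the shell and the picture viewer there is one more tool, called after "Request:" as a command line: name --argument value ..., lists and objects as JSON in quotes. play_rows: Moves the arm, as the interface text tells. Its arguments: {"type":"object","properties":{"rows":{"type":"array","items":{"type":"array"}},"claw":{"type":"number"},"newtons":{"type":"number"}},"required":["rows"]}

```bash
mkdir -p pics
python3 - <<'E'
from workcell import bot,cams
import cv2,numpy as np,pickle
s=bot.read_state();print(s['time'],s['tool_pos'],s['tcp_rot'],s['width'])
d={}
for n in('top','side'):
    c=cams.read_camera(n);d[n]=c;cv2.imwrite(f'pics/{n}0.png',c['image'][:,:,::-1])
    print(n,np.round(c['K'],1).tolist(),np.round(c['T'],3).tolist())
pickle.dump(d,open('cam.pkl','wb'))
E
```

```text
0.0 [ 0.29801762 -0.60482489  0.22995687] [-3.05751856e+00 -7.12361753e-01  7.12189352e-04] 0.9974226805656939
top [[530.1, 0.0, 271.8], [0.0, 530.1, 210.5], [0.0, 0.0, 1.0]] [[0.005, -0.978, 0.21, 0.387], [-1.0, -0.006, -0.002, -0.037], [0.003, -0.21, -0.978, 0.913], [0.0, 0.0, 0.0, 1.0]]
side [[421.2, 0.0, 283.0], [0.0, 421.2, 213.6], [0.0, 0.0, 1.0]] [[0.987, -0.109, 0.118, 0.494], [-0.16, -0.699, 0.697, -0.638], [0.006, -0.707, -0.707, 0.647], [0.0, 0.0, 0.0, 1.0]]
```

View pics/top0.png

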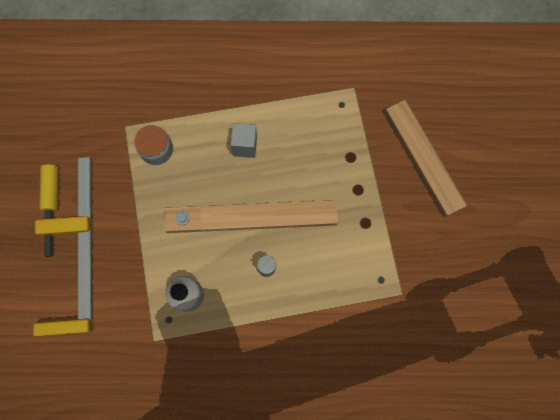

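View pics/side0.png

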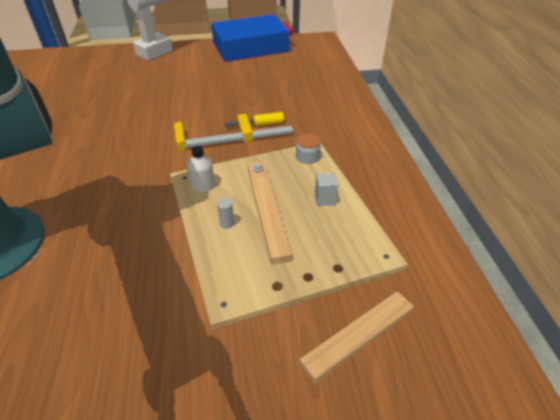

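The top view shows the bolt at (182,217), the batten's free end at x≈337 (rows 201–223), the round post top at (266,265), and the square block at (244,135). The spare is at the right, (387–465, 100–214). The post is on the robot's side, so I push toward -x.

```bash
cat > h.py <<'E'
import numpy as np,pickle
d=pickle.load(open('cam.pkl','rb'))
def P(u,v,z,n='top'):
    c=d[n];T=c['T'];r=T[:3,:3]@np.linalg.solve(c['K'],[u,v,1]);o=T[:3,3]
    return o+r*(z-o[2])/r[2]
E
python3 - <<'E'
from h import *
from scipy.spatial.transform import Rotation as R
from workcell import bot
for k,u,v,z in [('bolt',182,217,.051),('endFar',336,201,.038),('endNear',338,223,.038),('post',266,264,.078),('blk',244,133,.078),('sp1',387,108,.02),('sp2',445,214,.02),('sp3',465,206,.02),('bottle',179,292,.1)]: print(k,P(u,v,z).round(3))
for k,u,v,z in [('bolt',258,168,.051),('endR',291,255,.038),('endL',273,259,.038),('post',225,202,.078)]: print(k,P(u,v,z,'side').round(3))
s=bot.read_state();print(R.from_rotvec(s['tcp_rot']).as_matrix().round(4).tolist())
E
```

```text
bolt [0.561 0.11  0.051]
endFar [ 0.592 -0.148  0.038]
endNear [ 0.554 -0.15   0.038]
post [ 0.48  -0.03   0.078]
blk [0.698 0.008 0.078]
sp1 [ 0.769 -0.245  0.02 ]
sp2 [ 0.575 -0.337  0.02 ]
sp3 [ 0.589 -0.373  0.02 ]
bottle [0.435 0.101 0.1  ]
bolt [0.561 0.101 0.051]
endR [ 0.593 -0.147  0.038]
endL [ 0.558 -0.151  0.038]
post [ 0.481 -0.027  0.078]
[[0.897, 0.442, -0.0008], [0.442, -0.897, 0.0019], [0.0001, -0.0021, -1.0]]
```

Request:
play_rows --rows '[[[0.98,-0.56,0],[0,0,0.76]],[[0.98,-0.56,0],[0,0,0.76]],[[0.98,-0.56,0],[0,0,0.76]],[[0.98,-0.56,0],[0,0,0.76]],[[0.98,-0.56,0],[0,0,0.76]],[[0.98,-0.56,0],[0,0,0.76]],[[0.98,-0.56,0],[0,0,0.76]],[[0.98,-0.56,0],[0,0,0.76]],[[0.98,-0.56,0],[0,0,0.76]],[[0.98,-0.56,0],[0,0,0.76]]]' --claw -1

```text
time: 0.93
tool_pos: [0.456, -0.3716, 0.2309]
tcp_rot: [3.134, -0.217, -0.001]
wrist_force: [-0.6, -0.0, 1.0]
width: -0.002
grip_force: 0.0
```

```bash
cat >> h.py <<'E'
def go(x,y,z):
    from workcell import bot
    from scipy.spatial.transform import Rotation as R
    s=bot.read_state();M=R.from_rotvec(s['tcp_rot']).as_matrix()
    print(s['time'],s['tool_pos'].round(4),M.round(3).tolist(),s['width'],s['wrist_force'].round(1))
    print('units',(M.T@(np.array([x,y,z])-s['tool_pos'])/.25).round(3))
E
python3 -c "
from h import *
go(.63,-.117,.10)"
```

```text
0.9333 [ 0.456  -0.3716  0.2309] [[0.99, -0.138, -0.001], [-0.138, -0.99, -0.0], [-0.001, 0.0, -1.0]] -0.0017490493842411178 [-0.6 -0.   1. ]
units [ 0.55  -1.105  0.523]
```

Request:
play_rows --rows '[[[0.55,-1.0,0.3],[0,0,0]],[[0.55,-1.0,0.3],[0,0,0]],[[0.55,-1.0,0.3],[0,0,0]],[[0.55,-1.0,0.3],[0,0,0]],[[0.55,-1.0,0.3],[0,0,0]],[[0.55,-1.0,0.3],[0,0,0]],[[0.55,-1.0,0.3],[0,0,0]],[[0.55,-1.0,0.3],[0,0,0]],[[0.55,-1.0,0.3],[0,0,0]],[[0.55,-1.0,0.3],[0,0,0]]]'

```text
time: 1.77
tool_pos: [0.6266, -0.1445, 0.1558]
tcp_rot: [3.133, -0.219, -0.002]
wrist_force: [0.1, -0.8, 0.6]
width: 0.002
grip_force: 0.0
```

```bash
python3 -c "
from h import *
go(.63,-.117,.025)"
```

```text
1.7667 [ 0.6266 -0.1445  0.1558] [[0.99, -0.139, -0.001], [-0.139, -0.99, -0.001], [-0.001, 0.001, -1.0]] 0.0016607770320519633 [ 0.1 -0.8  0.6]
units [-0.001 -0.111  0.523]
```

Request:
play_rows --rows '[[[0,-0.11,0.1],[0,0,0]],[[0,-0.11,0.2],[0,0,0]],[[0,-0.11,0.3],[0,0,0]],[[0,-0.11,0.4],[0,0,0]],[[0,-0.11,0.46],[0,0,0]],[[0,-0.11,0.5],[0,0,0]],[[0,-0.11,0.52],[0,0,0]],[[0,-0.11,0.52],[0,0,0]],[[0,-0.11,0.52],[0,0,0]]]'

```text
time: 2.52
tool_pos: [0.6315, -0.1171, 0.0274]
tcp_rot: [3.133, -0.22, 0.002]
wrist_force: [0.2, -0.0, 0.8]
width: -0.002
grip_force: 0.0
```

Run:
```python
from h import *
from workcell import cams
import cv2
# final push pose: batten at contact, far face at s, finger half 11 mm along x
a=np.radians(17.9);b=np.array([-np.sin(a),-np.cos(a)]);n=np.array([np.cos(a),-np.sin(a)])
p=np.array([.561,.108])+.225*b+.020*n
print('face pt',p)
go(*(p+.012*n),.025)
c=cams.read_camera('top');cv2.imwrite('pics/top1.png',cv2.resize(c['image'][90:340,120:400,::-1],None,fx=2,fy=2))
```

```text
face pt [ 0.51087665 -0.11225587]
2.5167 [ 0.6315 -0.1171  0.0274] [[0.99, -0.14, 0.002], [-0.14, -0.99, -0.0], [0.002, 0.0, -1.0]] -0.0020336857434544676 [ 0.2 -0.   0.8]
units [-0.433  0.057  0.009]
```

View pics/top1.png

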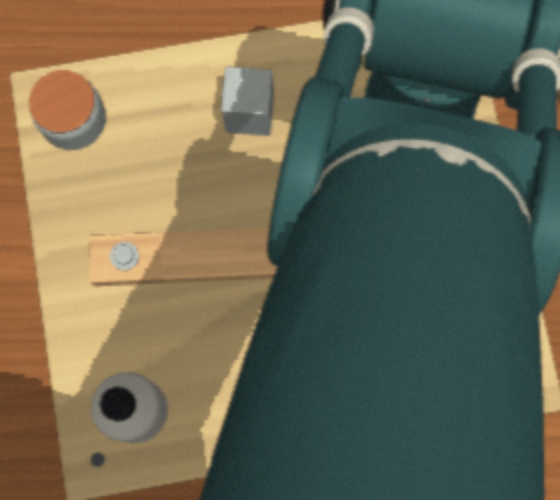

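The arm hides the free end, but the batten near the bolt (124,257) is unmoved. I push now.

Request:
play_rows --rows '[[[-0.03,0.0,0],[0,0,0]],[[-0.06,0.0,0],[0,0,0]],[[-0.08,0.01,0],[0,0,0]],[[-0.1,0.01,0],[0,0,0]],[[-0.12,0.01,0],[0,0,0]],[[-0.14,0.02,0],[0,0,0]],[[-0.16,0.02,0],[0,0,0]],[[-0.18,0.02,0],[0,0,0]],[[-0.2,0.02,0],[0,0,0]],[[-0.22,0.03,0],[0,0,0]],[[-0.24,0.03,0],[0,0,0]],[[-0.26,0.03,0],[0,0,0]],[[-0.28,0.04,0],[0,0,0]],[[-0.3,0.04,0],[0,0,0]],[[-0.32,0.04,0],[0,0,0]],[[-0.34,0.04,0],[0,0,0]],[[-0.36,0.05,0],[0,0,0]],[[-0.38,0.05,0],[0,0,0]],[[-0.39,0.05,0],[0,0,0]],[[-0.39,0.05,0],[0,0,0]]]'

```text
time: 4.23
tool_pos: [0.5317, -0.1146, 0.0262]
tcp_rot: [-3.134, 0.219, 0.001]
wrist_force: [0.8, -0.6, -0.1]
width: 0.004
grip_force: 0.0
```

Run:
```python
from h import *
from workcell import cams
import cv2
go(.523,-.116,.025)
c=cams.read_camera('side');cv2.imwrite('pics/side1.png',cv2.resize(c['image'][130:330,150:420,::-1],None,fx=2.8,fy=2.8))
```

```text
4.2333 [ 0.5317 -0.1146  0.0262] [[0.99, -0.139, -0.001], [-0.139, -0.99, 0.0], [-0.001, -0.0, -1.0]] 0.004276664500313935 [ 0.8 -0.6 -0.1]
units [-0.034  0.01   0.005]
```

View pics/side1.png

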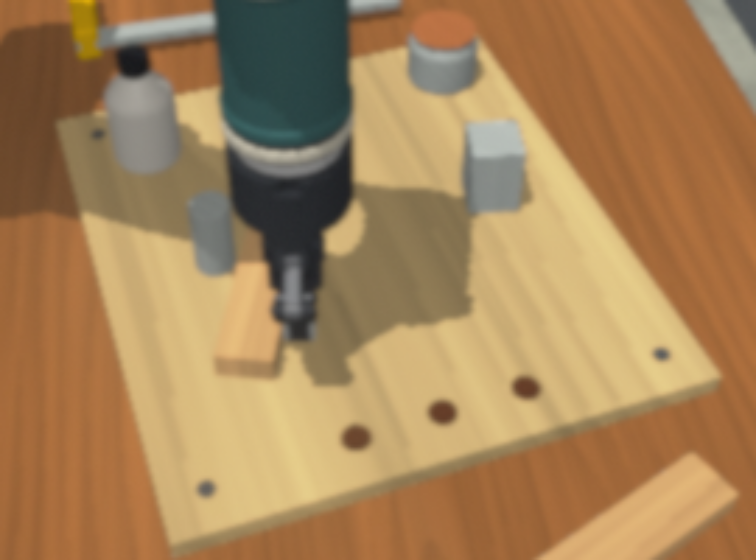

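The batten has swung close to the post (foot ≈(215,270) in the crop) and its left edge at (238,265) is nearly touching it. I push on in small steps until force appears.

Request:
play_rows --rows '[[[-0.01,0,0],[0,0,0]],[[-0.02,0,0],[0,0,0]],[[-0.03,0,0],[0,0,0]],[[-0.03,0,0],[0,0,0]],[[-0.03,0,0],[0,0,0]]]'

```text
time: 4.7
tool_pos: [0.5249, -0.1136, 0.0262]
tcp_rot: [-3.134, 0.218, 0.001]
wrist_force: [-0.3, 0.0, 0.6]
width: 0.0
grip_force: 0.0
```

Request:
play_rows --rows '[[[-0.007,0,0],[0,0,0]],[[-0.014,0,0],[0,0,0]],[[-0.014,0,0],[0,0,0]],[[-0.014,0,0],[0,0,0]]]'

```text
time: 5.03
tool_pos: [0.5227, -0.1134, 0.0267]
tcp_rot: [3.134, -0.219, 0.003]
wrist_force: [3.0, -0.0, -1.2]
width: 0.001
grip_force: 1.7
```

Request:
play_rows --rows '[[[-0.006,0,0],[0,0,0]],[[-0.006,0,0],[0,0,0]],[[-0.006,0,0],[0,0,0]]]'

```text
time: 5.28
tool_pos: [0.5225, -0.1133, 0.0272]
tcp_rot: [3.133, -0.219, 0.008]
wrist_force: [6.2, 0.2, -2.1]
width: 0.0
grip_force: 3.0
```

The force is rising while the tool stands still, so the batten is against the post. I back off, then lift.

Request:
play_rows --rows '[[[0.02,0,0],[0,0,0]],[[0.06,0,0],[0,0,0]],[[0.12,0,0],[0,0,0]],[[0.16,0,0],[0,0,0]],[[0.16,0,0],[0,0,0]],[[0.16,0,-0.15],[0,0,0]],[[0.16,0,-0.3],[0,0,0]],[[0.16,0,-0.45],[0,0,0]],[[0.16,0,-0.6],[0,0,0]],[[0.16,0,-0.7],[0,0,0]],[[0.16,0,-0.7],[0,0,0]]]'

```text
time: 6.2
tool_pos: [0.5634, -0.1195, 0.2088]
tcp_rot: [3.132, -0.218, 0.017]
wrist_force: [-0.2, 0.0, -0.2]
width: -0.003
grip_force: 0.0
```

Request:
play_rows --rows '[[[-0.2,0.95,0],[0,0,0]],[[-0.2,0.95,0],[0,0,0]],[[-0.2,0.95,0],[0,0,0]],[[-0.2,0.95,0],[0,0,0]],[[-0.2,0.95,0],[0,0,0]],[[-0.2,0.95,0],[0,0,0]],[[-0.2,0.95,0],[0,0,0]],[[-0.2,0.95,0],[0,0,0]],[[-0.2,0.95,0],[0,0,0]]]'

```text
time: 6.95
tool_pos: [0.4766, -0.3461, 0.2001]
tcp_rot: [-3.132, 0.22, 0.003]
wrist_force: [-0.0, 0.0, 0.5]
width: 0.002
grip_force: 0.0
```

Run:
```python
from h import *
from workcell import cams
import cv2
go(.523,-.116,.025)
c=cams.read_camera('top');cv2.imwrite('pics/top2.png',cv2.resize(c['image'][90:340,120:480,::-1],None,fx=2.2,fy=2.2))
```

```text
6.95 [ 0.4766 -0.3461  0.2001] [[0.99, -0.14, -0.002], [-0.14, -0.99, 0.002], [-0.002, -0.002, -1.0]] 0.0021962776954389264 [-0.   0.   0.5]
units [ 0.057 -0.936  0.702]
```

View pics/top2.png

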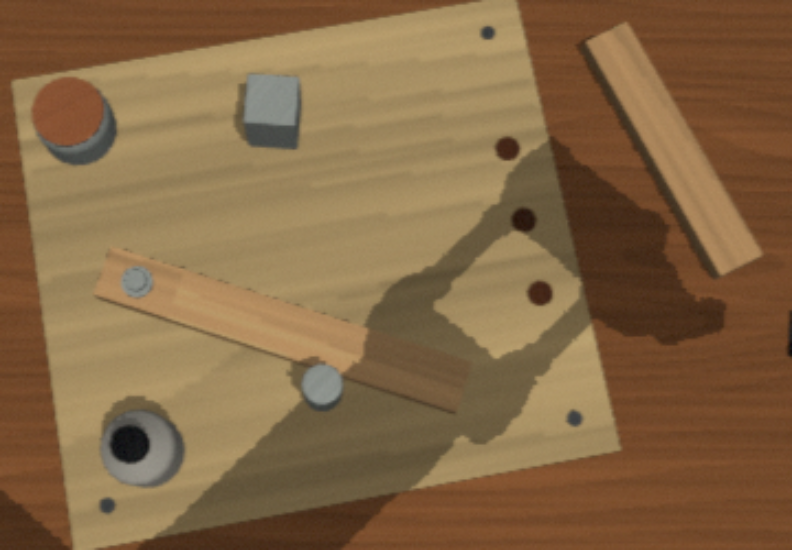

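The batten's side touches the round post (322,385), the spare is where it was, and the arm is clear.

```bash
python3 -c "
from workcell import bot
print(bot.finish_job())"
```

```text
the job is handed in; nothing more can be done
None
```

The batten is resting against the round post, the spare batten was not moved, the arm is clear of everything, and the job was handed in at about 7 s; no verdict came back.

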